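# Shut the tagged valve in the bench manifold box

## Task

The line on the tagged valve has to be shut off. Push the cover of the manifold box straight back by its upright lip, as far as it goes, push the handle that carries the wide tag plate clockwise until it stands fully crosswise to its pipe, then push the cover forward again until the box is fully closed. Only push: do not pinch or lift the cover or the handle, and leave the other two handles and everything standing around as they are.

Things in the scene. Friction and masses are not known exactly. Their poses are not given: they have to be found in the camera images.
- manifold_box: Grey metal box fixed to the bench, 290 (x) x 372 (y) x 100 mm, walls 6 mm. Origin: centre of its underside; x points to its back (away from the robot), y to its left, z up; yaw within 0.22 rad. End and rear wall tops at z 100 mm, front wall top 95. Copper pipes leave the front (51 mm out, below z 40) and the right end; a gauge (top z 107) stands at the left end, box y 195 to 245, x 9 to 35.
- bay_center (a point): Middle of the valve bay, the open front half of the box (inside 140 mm in x, 360 mm in y), at box x -69 mm, y 0, at the height of the cover's underside (z 90 mm). The rear half of the box is a fixed closed deck.
- cover: Loose aluminium plate over the bay, 145 (x) x 356 (y) x 4 mm, 0.7 kg (x 0.7 to 1.3), on side ledges: underside z 90 mm, 2 mm play at each end. Origin: centre of its underside, axes as the box's. It slides along box x: origin at box x -66.5 mm against the front wall (closed), +66.5 against the rear wall (fully open). Starts up to 17 mm ajar. Sliding takes 2 to 10 N; nothing springs back.
- cover_lip (a point): Middle of the top edge of the cover's upright lip, z 118 mm, 57.5 mm in front of the cover's origin. The lip is 8 mm thick in x (front and rear faces 4 mm either side of this point), 130 mm long in y and stands 24 mm above the plate (plate top z 94 mm).
- valve_tagged: The tagged brass ball valve, fixed, one of three in a row in the bay at box x -50 mm and y -105, -10 or +85 mm (which is where changes). Axes as the box's; origin on the bench under its pivot. Pipe along box x, top at z 40 mm; brass body up to z 49 within 30 mm of the pivot in x and 20 in y, 20 mm wide stem above.
- valve_tagged_pivot (a point): Pivot of the tagged handle: on its upright axis, at mid-height of the lever (z 66 mm).
- tagged_handle (a joint): Angle of the tagged handle. 0: lever points to the box front (-x), along its pipe = open. Grows clockwise seen from above to the stop at 1.571: lever points to box +y (left), across the pipe = shut. Starts 0 to 0.2. Black lever 18 mm wide, z 60 to 72 mm, end 72 mm from the pivot. Stays where it is left; friction about 0.22 N m.
- tagged_handle_end (a point): Point on the tagged lever's centre line 48 mm from the pivot, z 66 mm. Over it lies the middle of the tag, a bare metal rectangle with two rivets, 40 mm along the lever x 36 mm across, z 72 to 77 mm, overhanging the lever by 9 mm each side. Only this handle has a tag.
- handle_a (a joint): Angle of a plain handle (same lever without tag), same meaning; stands open, 0 to 0.15. Leave alone.
- handle_a_end (a point): Point on plain lever a, 48 mm from its pivot, z 66 mm.
- handle_b (a joint): Angle of the other plain handle, same meaning; stands shut, 1.45 to 1.571. Leave alone.
- handle_b_end (a point): Point on plain lever b, 48 mm from its pivot, z 66 mm.
- balm_tin_0: Loose round metal tin, 74 mm across, 34 mm high, left of the box. Origin under its centre. Leave alone.
- stamp_0: Loose turned wooden soap stamp, 36 mm across, 64 mm high, left of the box. Origin under its centre. Leave alone.
- soap_bar_2: Loose pale yellow soap bar 54 x 80 x 25 mm, right of the box. Origin under its centre. Leave alone.
- pigment_jar_0: Loose glass jar with wooden lid, 49 mm across, 70 mm high, right of the box. Origin under its centre. Leave alone.
- soap_two_tone: Loose two-layer soap bar on end, 44 x 57 x 73 mm, at the left on the bench. Origin under its centre. Leave alone.
- dropper_0: Loose dropper bottle, 32 mm across, 97 mm high, front right on the bench. Origin under its centre. Leave alone.

How it is judged:
On the way, in this order (a step that is already met when the one before it is completed fails the run):
1. the cover is pushed back, to within 26 mm of its rear stop (x of cover in the frame of manifold_box above 0.04 m), for 0.2 s.
2. the tagged handle is pushed shut, within about 5 degrees of its stop, with the bay still uncovered (value of joint tagged_handle above 1.48 rad and x of cover in the frame of manifold_box above 0.03 m), for 0.2 s.
At the end, for the whole second after the job is handed in: The cover lies flat in its track at rest, closed to within 8 mm of the front wall; the tagged handle is at 1.48 rad or more (stop at 1.571); the ends of the two plain handles are within 12 mm and every thing standing around within 20 mm of where they were (x of cover in the frame of manifold_box below -0.0585 m and z of cover in the frame of manifold_box below 0.093 m and angle between cover's own z axis and vertical below 0.03 rad and linear speed of cover below 0.01 m/s and value of joint tagged_handle above 1.48 rad and distance of each of handle_a_end, handle_b_end from where it was at the start of the episode below 0.012 m and distance of each of balm_tin_0, stamp_0, soap_bar_2, pigment_jar_0, soap_two_tone, dropper_0 from where it was at the start of the episode below 0.02 m); the robot touches nothing.
It fails at once if the cover is lifted or tipped out of its track (more than 8 mm up or about 6 degrees) (z of cover in the frame of manifold_box above 0.098 m or angle between cover's own z axis and vertical above 0.1 rad).
It fails at once if the cover's lip is pinched between the fingers (over 2 N on both of its faces) (contact force between the fingers and cover_c1 above 2 N and contact force between the fingers and cover_c2 above 2 N).
It fails at once if the tagged handle is pinched between the fingers (over 2 N on both of its sides) ((contact force between the fingers and tagged_handle_c0 above 2 N or contact force between the fingers and tagged_handle_c2 above 2 N) and (contact force between the fingers and tagged_handle_c1 above 2 N or contact force between the fingers and tagged_handle_c3 above 2 N)).
It fails at once if one of the other two handles is moved (end of lever by more than 12 mm) (distance of any of handle_a_end, handle_b_end from where it was at the start of the episode above 0.012 m).
It fails at once if something standing around is disturbed (moved more than 20 mm) (distance of any of balm_tin_0, stamp_0, soap_bar_2, pigment_jar_0, soap_two_tone, dropper_0 from where it was at the start of the episode above 0.02 m).
It also fails if it takes over 61 s, if anything falls off the work surface, if the arm or the gripper's body presses on something with over 40 N, if the wrist force passes 120 N, or if a joint passes its speed limit or range.

## Robot

A 7-joint arm with a two-finger parallel gripper is mounted at the origin on a cart in front of the work surface, level with it; the furniture and walls round the work are solid. World frame = base frame: x ahead of the robot, y to its left, z up, the work surface at z = 0. Lengths are in m, angles in rad, forces in N, time in s.
With the tool pointing down it reaches from about 0.35 to 0.9 m from the base axis. Payload 8.1 kg.
Tool frame: the origin (TCP) lies midway between the tips of the shut fingers; the grasp point (between the pads) lies 19 mm behind it; z points along the fingers, y is the line along which they close (so a half turn about z gives the same grasp; the last joint's range is limited). The gripper opens to 92 mm and grips with 3 to 60 N. Pads are 19 mm wide; open, the fingers measure 130 mm over their backs; the gripper's body (75 mm by 190 mm) begins 47 mm behind the grasp point.
Start: joints at [1.07, 0.434, 0.025, 1.573, -0.012, 1.134, -0.075], TCP at [0.242, -0.576, 0.227] pointing down, gripper open.
Joint ranges: [-2.62, 2.62], [-0.44, 2.09], [-1.27, 1.32], [0.08, 2.57], [-1.32, 4.46], [0.12, 2], [-2.74, 2.74]. Speed limits (rad/s): [2.22, 2.22, 3.01, 3.01, 3.14, 3.14, 3.14].

## Interface

Orientations are given as a rotation vector (axis times angle).
In Python, from cell import arm gives the robot as it stands.
- The arm moves only by the tool carry_out, never from a script. Its arguments are lists of equal length, an entry for each row: "claw": the finger opening in cm, from 0 to 9.18; "delta_pos": the shift along the tool's x, y, z in cm, a list of three; "angular": the turn, a rotation vector about the tool's x, y, z in rad, a list of three. In form: {"claw": [claw, ...], "delta_pos": [[dx, dy, dz], ...], "angular": [[ax, ay, az], ...]}. A call has 1 to 20 rows; each row shifts and turns the commanded pose from where the row before left it, along the tool's axes as they then stand; what a row does not reach is not made up. A row lasts 1/10 s, in which the tool goes at most 50 mm and 8.59 degrees, less where a joint would pass 70% of its speed; a pose out of reach is approached as far as the arm can. A call with a gripper value outside its range is refused whole. The fingers move at their own pace and stop on an object; "force" is the grip in N (left out, the last holds). Time passes only in rows, so rows that do not move let the fingers close. It gives the time, the measured TCP pose, the force, the opening and the grip force at its end, in the units of the state.
- arm.observe(): the state, without advancing time (a new reading comes with each control period).
- arm.get_image(name): name is "side" or "top" or "wrist"; returns a dict with "frame" (400x640x3 uint8, red, green, blue), "mtx" (3x3 intrinsics, pixels), "T" (4x4, takes a point from camera to world coordinates). Camera axes: x right, y down, z forward; pixel columns grow to the right and rows downward; lengths in m; the calibration is good to about 2 mm. The wrist camera is an equidistant fisheye: a pixel r from the principal point sees the ray r / f radians off the axis. A picture is of the moment at which its call begins. There is no depth.
- arm.sign_off(): hands the job in; it is judged then, once.
Trained networks look in a picture, given as the dict that the camera call returned (one of the last four; its "shot" number tells which), for a name from the list of things; names that differ only in an ending like _2 or _b are one class to them, and where a whole thing is asked for, a point or a joint stands for the part that bears it (a point fixed in the world has none). Each returns a list of dicts, best first, with "conf" (0 to 1); they miss things now and then, are a little off and sometimes report something else, mostly with a low value. They report only what shows in the picture. A call takes as long as a camera call.
- arm.look_for(label, picture): "centre" ([column, row] as shares, 0 to 1, of the picture: columns of its width, rows of its height, amid what is visible of it).
- arm.trace(label, picture): "region" (400x640 bool, what is visible of it) and "centre" ([column, row] as shares, 0 to 1, of the picture: columns of its width, rows of its height, amid what is visible of it).
- arm.place_of(label, picture): "centre" ([column, row] as shares, 0 to 1, of the picture: columns of its width, rows of its height: a listed point, or the origin of a listed thing).
The state is a dict: "clock": time; "joints": joint angles; "dq": joint speeds; "joint_efforts": joint torques, N m; "position": TCP position; "ee_rot": TCP orientation; "force": force on the tool from outside, world axes, zero at the start; "ft_torque": the same for the moment, N m; "width": opening from 0.0 (shut) to 1.0 (fully open); "gripper_force": force on a finger pad.
Only numpy, scipy, OpenCV 4.12 (cv2) and the standard library are available. Lean on these libraries where they do the work, as an engineer would, in place of code of your own. Each camera call takes 0.05 s, during which the arm holds its last target. There are 200 camera calls.

## Working session

There is one attempt and no reset: what is moved stays moved. The work goes in short steps, Python scripts to look and compute and a tool call to move; the robot and the scene stay as the last step left them, time stands still between calls to the robot, and variables do not carry over. Pictures are saved under pics/ and viewed, at most 10 in all, crops included, and the job is handed in when it is done.

Besides the shell and the picture viewer there is one more tool, called after "Call:" as a command line: name --argument value ..., lists and objects as JSON in quotes. carry_out: Moves the arm, as the interface text tells. Its arguments: {"type":"object","properties":{"claw":{"type":"array","items":{"type":"number"}},"delta_pos":{"type":"array","items":{"type":"array","items":{"type":"number"}}},"angular":{"type":"array","items":{"type":"array","items":{"type":"number"}}},"force":{"type":"number"}},"required":["claw","delta_pos","angular"]}

```bash
mkdir -p pics
cat > h.py <<'E'
import numpy as np, cv2
from cell import arm
from scipy.spatial.transform import Rotation as R
def px(c): return np.array([c[0]*640,c[1]*400])
def on_plane(im,uv,z):
    K,T=im["mtx"],im["T"]; r=T[:3,:3]@np.linalg.solve(K,[uv[0],uv[1],1.]); o=T[:3,3]
    return o+r*(z-o[2])/r[2]
def save(im,n): cv2.imwrite(n,im["frame"][:,:,::-1])
E
python3 - <<'E'
from h import *
o=arm.observe(); print({k:np.round(v,3) for k,v in o.items()})
for n in("side","top"):
    im=arm.get_image(n); save(im,f"pics/{n}1.png"); print(n,np.round(im["T"],3).tolist(),np.round(im["mtx"],1).tolist())
    for l,z in(("cover_lip",.118),("cover",.09),("manifold_box",0),("bay_center",.09),("valve_tagged_pivot",.066),("tagged_handle_end",.066)):
        for d in arm.place_of(l,im)[:2]: print(n,l,round(d["conf"],2),px(d["centre"]).round(1),on_plane(im,px(d["centre"]),z).round(3))
E
```

```text
{'clock': np.float64(0.0), 'joints': array([ 1.07 ,  0.435,  0.025,  1.574, -0.012,  1.134, -0.075]), 'dq': array([-0.001,  0.002,  0.   ,  0.   , -0.001, -0.   ,  0.003]), 'joint_efforts': array([-1.0000e-03, -6.6787e+01,  9.8500e-01, -3.1447e+01, -6.1000e-02,
        4.3000e-02,  0.0000e+00]), 'position': array([ 0.242, -0.576,  0.226]), 'ee_rot': array([-3.078e+00, -6.200e-01,  1.000e-03]), 'force': array([-0.391,  0.323, -0.083]), 'ft_torque': array([-0.021, -0.009, -0.048]), 'gripper_force': np.float64(0.0), 'width': np.float64(0.999)}
side [[0.999, 0.042, -0.03, 0.558], [0.048, -0.572, 0.819, -1.041], [0.017, -0.819, -0.573, 0.829], [0.0, 0.0, 0.0, 1.0]] [[438.9, 0.0, 326.3], [0.0, 438.9, 196.3], [0.0, 0.0, 1.0]]
side cover_lip 0.89 [317.9 199.1] [ 0.498 -0.04   0.118]
side cover 0.57 [340.3 207.3] [ 0.562 -0.036  0.09 ]
side manifold_box 0.82 [359.5 233.1] [ 0.622 -0.038  0.   ]
top [[-0.015, -0.99, 0.142, 0.376], [-1.0, 0.015, -0.002, 0.008], [-0.0, -0.142, -0.99, 1.15], [0.0, 0.0, 0.0, 1.0]] [[365.4, 0.0, 320.5], [0.0, 365.4, 202.7], [0.0, 0.0, 1.0]]
top cover_lip 0.79 [337.4 210. ] [ 0.502 -0.042  0.118]
top cover 0.89 [330.9 188.7] [ 0.569 -0.026  0.09 ]
top manifold_box 0.71 [329.4 178.2] [ 0.619 -0.024  0.   ]
```

View pics/top1.png

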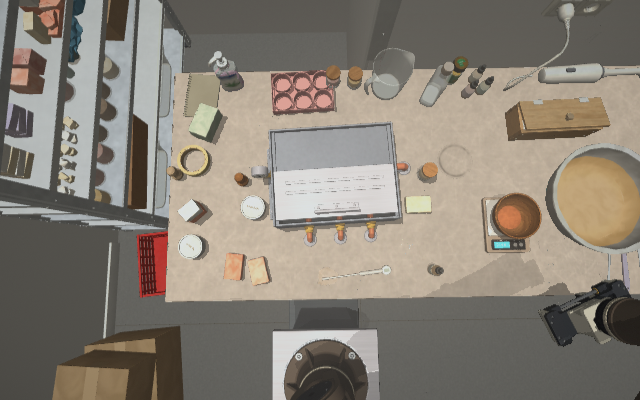

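View pics/side1.png

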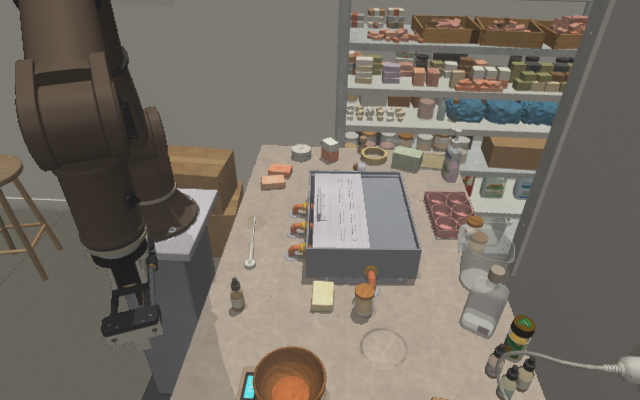

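Run:
```python
from h import *
for n in("side","top"):
    im=arm.get_image(n)
    for l,z in(("cover",.094),("cover_lip",.118),("manifold_box",.1)):
        for d in arm.trace(l,im)[:1]:
            m=d["region"].astype(np.uint8); c,_=cv2.findContours(m,0,2); c=max(c,key=cv2.contourArea)
            r=cv2.boxPoints(cv2.minAreaRect(c)); print(n,l,round(d["conf"],2),m.sum(),r.round(0).tolist(),[on_plane(im,p,z)[:2].round(3).tolist() for p in r])
            a=cv2.approxPolyDP(c,3,True)[:,0]; print([ (p.tolist(),on_plane(im,p,z)[:2].round(3).tolist()) for p in a])
```

```text
side cover 0.56 3852 [[312.0, 247.0], [312.0, 173.0], [369.0, 173.0], [369.0, 247.0]] [[0.495, -0.214], [0.468, 0.135], [0.649, 0.148], [0.638, -0.205]]
[([316, 173], [0.481, 0.136]), ([313, 247], [0.497, -0.214]), ([368, 247], [0.635, -0.205]), ([360, 175], [0.62, 0.134])]
side cover_lip 0.81 3688 [[313.0, 173.0], [368.0, 173.0], [368.0, 247.0], [313.0, 247.0]] [[0.474, 0.096], [0.643, 0.109], [0.633, -0.232], [0.499, -0.241]]
[([316, 173], [0.484, 0.097]), ([313, 246], [0.499, -0.238]), ([368, 246], [0.633, -0.229]), ([359, 175], [0.615, 0.096])]
side manifold_box 0.9 8886 [[274.0, 269.0], [307.0, 147.0], [442.0, 183.0], [409.0, 305.0]] [[0.413, -0.302], [0.44, 0.293], [0.868, 0.096], [0.716, -0.393]]
[([310, 171], [0.462, 0.136]), ([308, 198], [0.468, -0.011]), ([296, 204], [0.437, -0.043]), ([289, 214], [0.422, -0.091]), ([298, 217], [0.448, -0.102]), ([298, 210], [0.445, -0.071]), ([308, 213], [0.474, -0.082]), ([307, 219], [0.473, -0.109]), ([287, 231], [0.426, -0.163]), ([293, 239], [0.445, -0.194]), ([302, 230], [0.464, -0.157]), ([305, 240], [0.476, -0.196]), ([292, 245], [0
[... 1547 characters left out ...]
 ([269, 179], [0.598, 0.156]), ([273, 224], [0.466, 0.143]), ([301, 226], [0.459, 0.063]), ([306, 233], [0.439, 0.049]), ([304, 241], [0.416, 0.055]), ([310, 245], [0.404, 0.038]), ([315, 242], [0.413, 0.023]), ([315, 225], [0.461, 0.023]), ([334, 225], [0.46, -0.032]), ([334, 239], [0.42, -0.031]), ([343, 242], [0.411, -0.057]), ([343, 226], [0.457, -0.058]), ([360, 221], [0.471, -0.107]), ([367, 225], [0.459, -0.127]), ([365, 239], [0.419, -0.12]), ([373, 241], [0.413, -0.143]), ([376, 222], [0.467, -0.153]), ([401, 216], [0.483, -0.226]), ([396, 173], [0.611, -0.217]), ([406, 173], [0.61, -0.247]), ([410, 168], [0.625, -0.259]), ([405, 161], [0.646, -0.245]), ([395, 160], [0.65, -0.216])]
```

The top view shows the box centred near (335,180), with the cover and its lip at about (337,210) and the front pipes at rows 230–240. The side view agrees. Box yaw is about 0.045 rad, its centre about (0.611, -0.035), and the lip about (0.502, -0.041). I'll turn the tool to line up with the box and hover in front of the lip.

Call:
carry_out --claw '[9,9,9,9,9,9,9,9,9,9,9,9,9,9,9,9,9,9,9,9]' --delta_pos '[[0,0,0],[0,0,0],[0,0,0],[1.4,-3.1,0],[1.4,-3.1,0],[1.4,-3.1,0],[1.4,-3.1,0],[1.4,-3.1,0],[1.4,-3.1,0],[1.4,-3.1,0],[1.4,-3.1,0],[1.4,-3.1,0],[1.4,-3.1,0],[1.4,-3.1,0],[1.4,-3.1,0],[1.4,-3.1,0],[1.4,-3.1,0],[1.4,-3.1,0],[1.4,-3.1,0],[0,0,0]]' --angular '[[0,0,0.117],[0,0,0.117],[0,0,0.117],[0,0,0],[0,0,0],[0,0,0],[0,0,0],[0,0,0],[0,0,0],[0,0,0],[0,0,0],[0,0,0],[0,0,0],[0,0,0],[0,0,0],[0,0,0],[0,0,0],[0,0,0],[0,0,0],[0,0,0]]'

```text
clock: 3.1
position: [0.4443, -0.0657, 0.2271]
ee_rot: [-3.139, -0.083, -0.003]
force: [0.4, -0.7, 1.0]
width: 0.978
gripper_force: 0.0
```

```bash
cat >> h.py <<'E'
def pose():
    o=arm.observe(); M=R.from_rotvec(o["ee_rot"]).as_matrix()
    return np.array(o["position"]),np.arctan2(M[1,0],M[0,0]),M,o
def ray(im,uv):
    K,T=im["mtx"],im["T"]; d=np.array([(uv[0]-K[0,2])/K[0,0],(uv[1]-K[1,2])/K[1,1]]); r=np.hypot(*d)
    v=np.array([*(d/r*np.sin(r)),np.cos(r)]); return T[:3,3],T[:3,:3]@v
def wplane(im,uv,z):
    o,d=ray(im,uv); return o+d*(z-o[2])/d[2]
E
python3 - <<'E'
from h import *
p,y,M,o=pose(); print(o["clock"],p.round(4),y,M[:,2].round(3))
im=arm.get_image("wrist"); save(im,"pics/w1.png"); print(im["T"].round(3).tolist(),im["mtx"].round(1).tolist())
for l,z in(("cover_lip",.118),("cover",.09),("manifold_box",0),("bay_center",.09)):
    for d in arm.place_of(l,im)[:2]: print(l,round(d["conf"],2),px(d["centre"]).round(1),wplane(im,px(d["centre"]),z).round(4))
E
```

```text
3.1 [ 0.4443 -0.0657  0.2271] 0.05310703255206464 [ 0.002  0.002 -1.   ]
[[0.053, -0.961, -0.273, 0.518], [-0.999, -0.052, -0.013, -0.062], [-0.002, 0.273, -0.962, 0.384], [0.0, 0.0, 0.0, 1.0]] [[309.7, 0.0, 313.0], [0.0, 309.7, 201.1], [0.0, 0.0, 1.0]]
cover_lip 0.92 [284.7 133.3] [ 0.5013 -0.0385  0.118 ]
cover 0.9 [293.1  73.3] [ 0.5572 -0.0412  0.09  ]
```

View pics/w1.png

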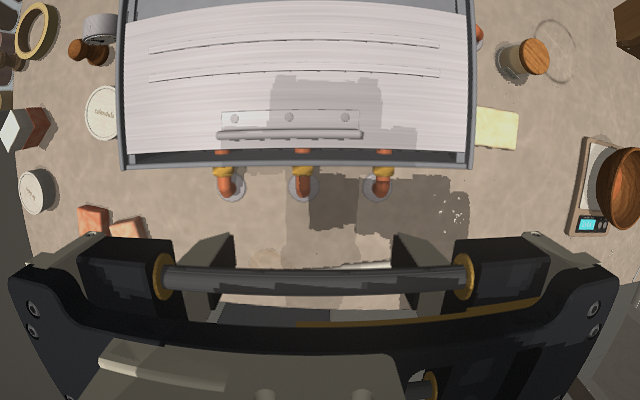

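The wrist view shows the lip from (218,134) to (362,134). The cover's front edge is near row 155, and the front wall corners are near (122,167) and (472,168).

Run:
```python
from h import *
im=arm.get_image("wrist")
for n,uv,z in(("lipL",(217,135),.118),("lipR",(363,134),.118),("wallL",(122,168),.095),("wallR",(473,168),.095),("covL",(128,152),.094),("covR",(467,153),.094),("tipL",(225,235),.227),("tipR",(400,235),.227)):
    print(n,wplane(im,uv,z).round(4))
```

```text
lipL [0.4969 0.0151 0.118 ]
lipR [ 0.5021 -0.1122  0.118 ]
wallL [0.4617 0.1356 0.095 ]
wallR [ 0.4767 -0.2361  0.095 ]
covL [0.4789 0.1266 0.094 ]
covR [ 0.4915 -0.2271  0.094 ]
tipL [ 0.4494 -0.0221  0.227 ]
tipR [ 0.4538 -0.1201  0.227 ]
```

Call:
carry_out --claw '[6,6,6,6,6,6,6,6,6,6]' --delta_pos '[[0.6,-1,0],[0.6,-1,0],[0.6,0,1.5],[0,0,2],[0,0,2],[0,0,2],[0,0,2],[0,0,1.5],[0,0,1],[0,0,0]]' --angular '[[0,0,0.013],[0,0,0],[0,0,0],[0,0,0],[0,0,0],[0,0,0],[0,0,0],[0,0,0],[0,0,0],[0,0,0]]'

```text
clock: 4.4
position: [0.4592, -0.0497, 0.1057]
ee_rot: [-3.141, -0.053, 0.003]
force: [-0.6, -0.2, -0.2]
width: 0.653
gripper_force: 0.0
```

Run:
```python
from h import *
p,y,M,o=pose(); print(o["clock"],p.round(4),y,M[:,2].round(3),o["force"],o["width"])
im=arm.get_image("wrist"); save(im,"pics/w2.png")
for d in arm.place_of("cover_lip",im)[:1]: print(round(d["conf"],2),px(d["centre"]).round(1),wplane(im,px(d["centre"]),.118).round(4))
```

```text
4.4 [ 0.4592 -0.0497  0.1057] 0.033765551896463374 [-0.002  0.    -1.   ] [-0.62685583 -0.15983945 -0.15266615] 0.6527501766698263
0.97 [296.7 180.1] [ 0.5019 -0.0408  0.118 ]
```

View pics/w2.png

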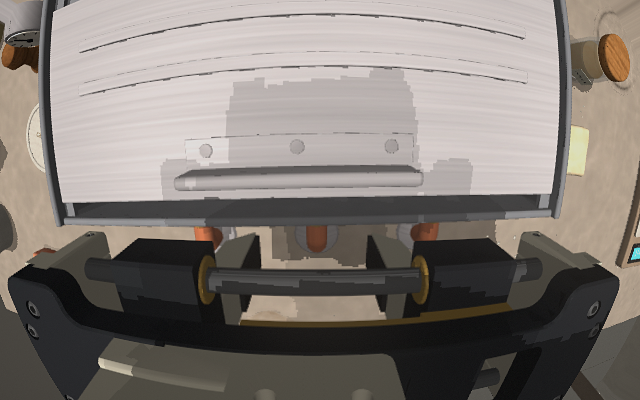

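The fingers (about row 260) stand clear in front of the lip (row 180), at the right height. Now I push back.

Call:
carry_out --claw '[6,6,6,6,6,6,6,6,6,6,6,6,6,6,6,6,6,6,6,6]' --delta_pos '[[0.7,-0.2,0],[0.7,-0.2,0],[0.7,-0.2,0],[0.7,0,0],[0.7,0,0],[0.7,0,0],[0.7,0,0],[0.7,0,0],[0.7,0,0],[0.7,0,0],[0.7,0,0],[0.7,0,0],[0.7,0,0],[0.7,0,0],[0.7,0,0],[0.7,0,0],[0.7,0,0],[0.7,0,0],[0.7,0,0],[0,0,0]]' --angular '[[0,0,-0.006],[0,0,0],[0,0,0],[0,0,0],[0,0,0],[0,0,0],[0,0,0],[0,0,0],[0,0,0],[0,0,0],[0,0,0],[0,0,0],[0,0,0],[0,0,0],[0,0,0],[0,0,0],[0,0,0],[0,0,0],[0,0,0],[0,0,0]]'

```text
clock: 6.5
position: [0.5921, -0.0375, 0.1062]
ee_rot: [-3.14, -0.064, 0.004]
force: [-3.0, 1.4, 0.1]
width: 0.654
gripper_force: 1.4
```

Run:
```python
from h import *
p,y,M,o=pose(); print(o["clock"],p.round(4),y,o["force"].round(1),o["width"])
for n in ("wrist","top"):
  im=arm.get_image(n)
  f=wplane if n=="wrist" else on_plane
  for l,z in(("cover_lip",.118),("valve_tagged_pivot",.066),("tagged_handle_end",.066),("handle_a_end",.066),("bay_center",.09)):
    for d in arm.place_of(l,im)[:2]: print(n,l,round(d["conf"],2),px(d["centre"]).round(1),f(im,px(d["centre"]),z).round(4))
```

```text
6.5 [ 0.5921 -0.0375  0.1062] 0.040449991134626835 [-3.   1.4  0.1] 0.6536400580490761
wrist cover_lip 0.83 [310.6 232.1] [ 0.6082 -0.0359  0.118 ]
wrist valve_tagged_pivot 0.56 [325. 263.] [ 0.564  -0.0474  0.066 ]
wrist tagged_handle_end 0.64 [314.3 314.8] [ 0.5174 -0.0417  0.066 ]
top cover_lip 0.66 [422.  174.4] [ 0.6013 -0.2883  0.118 ]
top cover_lip 0.47 [334.8 207.8] [ 0.508  -0.0347  0.118 ]
top valve_tagged_pivot 0.18 [417.3 205.2] [ 0.5187 -0.2839  0.066 ]
top tagged_handle_end 0.61 [430.6 269.9] [ 0.3277 -0.3127  0.066 ]
top tagged_handle_end 0.41 [334.4 206.4] [ 0.5189 -0.0358  0.066 ]
top bay_center 0.68 [332.8 195.1] [ 0.5493 -0.0308  0.09  ]
```

Call:
carry_out --claw '[6,6,6,6,6,6]' --delta_pos '[[0.4,0,0],[0.4,0,0],[0.4,0,0],[0.3,0,0],[0.3,0,0],[0,0,0]]' --angular '[[0,0,0],[0,0,0],[0,0,0],[0,0,0],[0,0,0],[0,0,0]]'

```text
clock: 7.7
position: [0.6074, -0.0384, 0.1065]
ee_rot: [3.14, 0.063, -0.011]
force: [-17.3, -1.4, 9.4]
width: 0.651
gripper_force: 8.7
```

At the stop (17 N). I'll back off, rise and look into the bay.

Call:
carry_out --claw '[6,6,6,6,6,6,6,6,6,6,6,6]' --delta_pos '[[-0.8,0,0],[-0.8,0,0],[0,0,-2],[-1.5,0,-3],[-3,0,-3],[-3,0,-3],[-3,0,0],[-3,0,0],[-2,0,0],[0,0,0],[0,0,0],[0,0,0]]' --angular '[[0,0,0],[0,0,0],[0,0,0],[0,0,0],[0,0,0],[0,0,0],[0,0,0],[0,0,0],[0,0,0],[0,0,0],[0,0,0],[0,0,0]]'

```text
clock: 8.9
position: [0.441, -0.0445, 0.2171]
ee_rot: [3.141, 0.062, 0.003]
force: [0.2, -0.6, 0.1]
width: 0.652
gripper_force: 0.0
```

Run:
```python
from h import *
p,y,M,o=pose(); print(o["clock"],p.round(4),y,M[:,2].round(3),o["force"].round(1),o["width"])
for n in ("wrist","side"):
  im=arm.get_image(n)
  if n=="wrist":save(im,"pics/w3.png")
  f=wplane if n=="wrist" else on_plane
  for l,z in(("cover_lip",.118),("valve_tagged_pivot",.066),("tagged_handle_end",.066),("handle_a_end",.066),("handle_b_end",.066),("bay_center",.09)):
    for d in arm.place_of(l,im)[:2]: print(n,l,round(d["conf"],2),px(d["centre"]).round(1),f(im,px(d["centre"]),z).round(4))
```

```text
8.9 [ 0.441  -0.0445  0.2171] 0.039519865558861146 [ 0.002 -0.    -1.   ] [ 0.2 -0.6  0.1] 0.6518403005902655
wrist valve_tagged_pivot 0.68 [321.7  67.5] [ 0.563  -0.0485  0.066 ]
wrist tagged_handle_end 0.62 [313.9 110.8] [ 0.5193 -0.0426  0.066 ]
wrist tagged_handle_end 0.25 [409.7 115.1] [ 0.5217 -0.1398  0.066 ]
wrist handle_a_end 0.59 [503.4 124. ] [ 0.5258 -0.2558  0.066 ]
wrist handle_a_end 0.55 [408.6 115.6] [ 0.521  -0.1386  0.066 ]
wrist handle_b_end 0.88 [180.   77.6] [0.555 0.098 0.066]
wrist bay_center 0.64 [305.6  80.3] [ 0.5467 -0.034   0.09  ]
side cover_lip 0.61 [363.4 197.8] [ 0.6257 -0.0244  0.118 ]
side cover_lip 0.29 [332.2 208. ] [ 0.5398 -0.079   0.118 ]
side valve_tagged_pivot 0.8 [340.7 214.6] [ 0.5638 -0.0387  0.066 ]
side tagged_handle_end 0.67 [323.1 214. ] [ 0.5133 -0.0395  0.066 ]
side handle_a_end 0.64 [323.4 238. ] [ 0.5199 -0.145   0.066 ]
side handle_b_end 0.49 [339.4 190.4] [0.5572 0.0845 0.066 ]
side bay_center 0.83 [333.1 206.1] [ 0.5413 -0.0318  0.09  ]
```

View pics/w3.png

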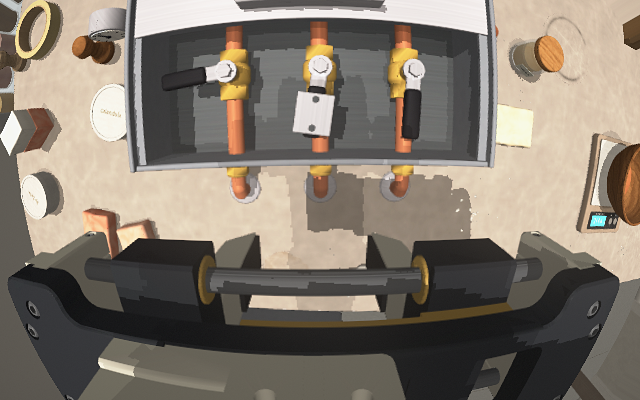

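The tagged handle is the middle one: tag at about (314,113), pivot about (320,68). Handle a stands open on its right at (412,115), and handle b is shut on its left at (185,80). Pivot is about (0.563, -0.046). Next I plan the arc push with shut fingers.

Run:
```python
from h import *
p,y,M,o=pose(); c,s=np.cos(y),np.sin(y)
rel=np.array([.563,-.046])-p[:2]; pv=np.array([c*rel[0]+s*rel[1],-s*rel[0]+c*rel[1]]) # pivot in tool-aligned box frame from TCP
print("pivot rel",pv.round(4),"z",p[2])
def C(t):
    d=np.array([-np.cos(t),np.sin(t)]);n=np.array([np.sin(t),np.cos(t)])
    return pv+.040*d-(.018+.0095*np.sin(t)+.019*np.cos(t))*n
start=C(0)+[0,-.009]; print("to start cm (tool)",start[0]*100,-start[1]*100)
prev=start
for t in np.r_[np.linspace(0,np.pi/2,13)]:
    q=C(t); e=(q-prev)*100; print(round(t,2),e[0].round(2),-e[1].round(2)); prev=q
```

```text
pivot rel [ 0.1232 -0.0064] z 0.21673941074494724
to start cm (tool) 8.316987961047664 5.243755961873198
0.0 0.0 -0.9
0.13 -0.46 -0.45
0.26 -0.41 -0.54
0.39 -0.33 -0.62
0.52 -0.23 -0.69
0.65 -0.11 -0.75
0.79 0.01 -0.78
0.92 0.15 -0.78
1.05 0.28 -0.76
1.18 0.42 -0.71
1.31 0.54 -0.64
1.44 0.65 -0.54
1.57 0.74 -0.42
```

Call:
carry_out --claw '[0,0,0,0,0,0,0,0,0,0,0,0]' --delta_pos '[[2,1.3,0],[2,1.3,0],[2,1.3,0],[2.3,1.3,0],[0,0,2],[0,0,2],[0,0,2],[0,0,2],[0,0,2],[0,0,0],[0,0,0],[0,0,0]]' --angular '[[0,0,0],[0,0,0],[0,0,0],[0,0,0],[0,0,0],[0,0,0],[0,0,0],[0,0,0],[0,0,0],[0,0,0],[0,0,0],[0,0,0]]'

```text
clock: 10.8
position: [0.5255, -0.0932, 0.1178]
ee_rot: [3.141, 0.062, 0.003]
force: [0.2, -0.8, -0.2]
width: 0.002
gripper_force: 0.0
```

Run:
```python
from h import *
p,y,M,o=pose(); print(o["clock"],p.round(4),y,M[:,2].round(3),o["force"].round(1),o["width"])
im=arm.get_image("wrist");a=im["frame"]
im=arm.get_image("side");b=cv2.resize(im["frame"][150:300,260:460],None,fx=3.2,fy=2.67)
cv2.imwrite("pics/m4.png",np.vstack([a[100:300],b])[:600,:,::-1])
```

```text
10.8 [ 0.5255 -0.0932  0.1178] 0.039697350887865794 [ 0.002 -0.    -1.   ] [ 0.2 -0.8 -0.2] 0.002089904540600674
```

View pics/m4.png

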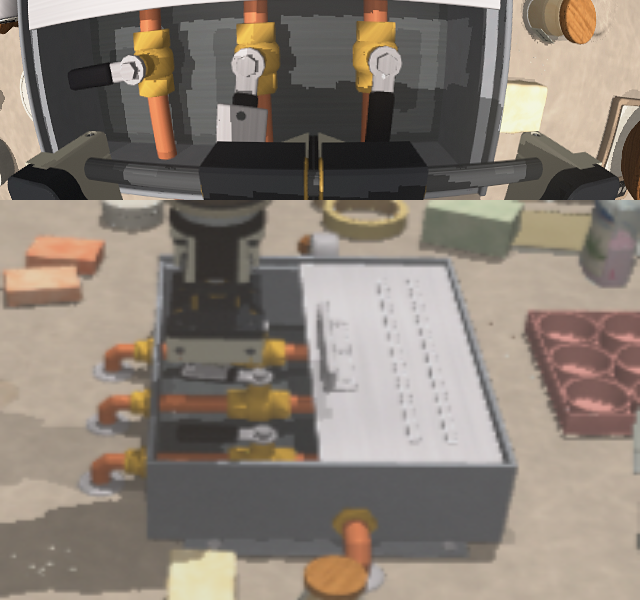

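The fingers are midway between the tag (240,120) and lever a (380,115), and the cover is fully back. I'll descend into the gap.

Call:
carry_out --claw '[0,0,0,0,0,0,0]' --delta_pos '[[0,0,1],[0,0,1],[0,0,1],[0,0,1],[0,0,0.6],[0,0,0.5],[0,0,0]]' --angular '[[0,0,0],[0,0,0],[0,0,0],[0,0,0],[0,0,0],[0,0,0],[0,0,0]]'

```text
clock: 11.6
position: [0.5242, -0.0931, 0.0649]
ee_rot: [-3.141, -0.062, 0.002]
force: [-0.1, 0.2, -1.1]
width: 0.004
gripper_force: 0.0
```

Call:
carry_out --claw '[0,0,0,0,0,0,0,0,0,0,0,0,0,0,0,0]' --delta_pos '[[-0.1,-0.45,0],[-0.1,-0.45,0],[-0.23,-0.22,0],[-0.23,-0.23,0],[-0.2,-0.27,0],[-0.21,-0.27,0],[-0.16,-0.31,0],[-0.17,-0.31,0],[-0.12,-0.35,0],[-0.11,-0.34,0],[-0.06,-0.37,0],[-0.05,-0.38,0],[0,-0.39,0],[0,-0.39,0],[0,0,0],[0,0,0]]' --angular '[[0,0,0],[0,0,0],[0,0,0],[0,0,0],[0,0,0],[0,0,0],[0,0,0],[0,0,0],[0,0,0],[0,0,0],[0,0,0],[0,0,0],[0,0,0],[0,0,0],[0,0,0],[0,0,0]]'

```text
clock: 13.2
position: [0.5058, -0.0471, 0.0661]
ee_rot: [3.14, 0.062, 0.001]
force: [1.7, -3.4, 4.1]
width: 0.005
gripper_force: 2.3
```

Run:
```python
from h import *
p,y,M,o=pose(); print(o["clock"],p.round(4),o["force"].round(1))
for n in("wrist","side"):
  im=arm.get_image(n); f=wplane if n=="wrist" else on_plane
  for l in("tagged_handle_end","valve_tagged_pivot","handle_a_end","handle_b_end"):
    for d in arm.place_of(l,im)[:1]: print(n,l,round(d["conf"],2),f(im,px(d["centre"]),.066).round(4))
```

```text
13.2 [ 0.5058 -0.0471  0.0661] [ 1.7 -3.4  4.1]
wrist tagged_handle_end 0.6 [ 0.5256 -0.0179  0.066 ]
wrist valve_tagged_pivot 0.87 [ 0.5646 -0.0467  0.066 ]
wrist handle_a_end 0.98 [ 0.5214 -0.1376  0.066 ]
wrist handle_b_end 0.8 [0.5534 0.0953 0.066 ]
side tagged_handle_end 0.39 [ 0.5216 -0.0128  0.066 ]
side valve_tagged_pivot 0.92 [ 0.5552 -0.0456  0.066 ]
side handle_a_end 0.5 [ 0.5185 -0.1442  0.066 ]
side handle_b_end 0.48 [0.6078 0.1621 0.066 ]
```

The handle is following at about 0.65 rad. Second half, then press onto the stop.

Call:
carry_out --claw '[0,0,0,0,0,0,0,0,0,0,0,0,0,0,0,0]' --delta_pos '[[0.07,-0.39,0],[0.08,-0.39,0],[0.14,-0.38,0],[0.14,-0.38,0],[0.21,-0.36,0],[0.21,-0.35,0],[0.27,-0.32,0],[0.27,-0.32,0],[0.32,-0.27,0],[0.33,-0.27,0],[0.37,-0.21,0],[0.37,-0.21,0],[0.3,0,0],[0.3,0,0],[0.2,0,0],[0,0,0]]' --angular '[[0,0,0],[0,0,0],[0,0,0],[0,0,0],[0,0,0],[0,0,0],[0,0,0],[0,0,0],[0,0,0],[0,0,0],[0,0,0],[0,0,0],[0,0,0],[0,0,0],[0,0,0],[0,0,0]]'

```text
clock: 15.3
position: [0.534, -0.0057, 0.0649]
ee_rot: [-3.141, -0.064, 0.017]
force: [-22.4, 1.0, 15.0]
width: 0.007
gripper_force: 10.8
```

Run:
```python
from h import *
p,y,M,o=pose(); print(o["clock"],p.round(4),o["force"].round(1))
for n in("wrist","side"):
  im=arm.get_image(n); f=wplane if n=="wrist" else on_plane
  for l in("tagged_handle_end","valve_tagged_pivot"):
    for d in arm.place_of(l,im)[:1]: print(n,l,round(d["conf"],2),f(im,px(d["centre"]),.066).round(4))
```

```text
15.3 [ 0.534  -0.0057  0.0649] [-22.4   1.   15. ]
wrist tagged_handle_end 0.58 [0.5618 0.0015 0.066 ]
wrist valve_tagged_pivot 0.76 [ 0.5634 -0.047   0.066 ]
side tagged_handle_end 0.65 [ 0.5673 -0.0082  0.066 ]
side valve_tagged_pivot 0.93 [ 0.557  -0.0505  0.066 ]
```

On the stop (22 N), with the lever crosswise. I'll back off, rise, and go over and behind the lip.

Call:
carry_out --claw '[0,0,0,0,0,0,6,6,6,6,6,6,6,6,6]' --delta_pos '[[-0.7,0,0],[-0.7,0,0],[-0.3,0,-1],[0,0,-3],[0,0,-3],[0,0,-4],[2,0.7,0],[2.5,0.7,0],[3,0.7,0],[3,0.7,0],[3,0.7,0],[0,0,0],[0,0,0],[0,0,0],[0,0,0]]' --angular '[[0,0,0],[0,0,0],[0,0,0],[0,0,0],[0,0,0],[0,0,0],[0,0,0],[0,0,0],[0,0,0],[0,0,0],[0,0,0],[0,0,0],[0,0,0],[0,0,0],[0,0,0]]'

```text
clock: 17.1
position: [0.6583, -0.0366, 0.1762]
ee_rot: [-3.141, -0.063, -0.0]
force: [0.0, -0.6, 0.1]
width: 0.648
gripper_force: 0.0
```

Run:
```python
from h import *
p,y,M,o=pose(); print(o["clock"],p.round(4),y,M[:,2].round(3),o["force"].round(1),o["width"])
im=arm.get_image("wrist");a=im["frame"]
im=arm.get_image("side");b=cv2.resize(im["frame"][150:300,260:460],None,fx=3.2,fy=2.67)
for l in("tagged_handle_end","valve_tagged_pivot","cover_lip"):
    for d in arm.place_of(l,im)[:1]: print(l,round(d["conf"],2),on_plane(im,px(d["centre"]),.118 if "lip" in l else .066).round(4))
cv2.imwrite("pics/m5.png",np.vstack([a[200:],b])[:600,:,::-1])
```

```text
17.1 [ 0.6583 -0.0366  0.1762] 0.04018273047437703 [ 0.  0. -1.] [ 0.  -0.6  0.1] 0.6478328572980487
tagged_handle_end 0.46 [0.5552 0.0105 0.066 ]
valve_tagged_pivot 0.58 [ 0.5657 -0.0338  0.066 ]
cover_lip 0.74 [ 0.6233 -0.0363  0.118 ]
```

View pics/m5.png

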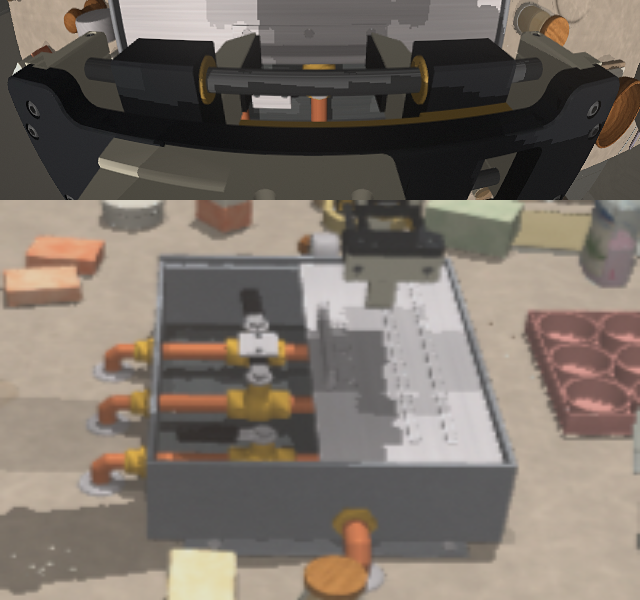

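The tag (258,345 in the lower half) now lies crosswise and handles a and b look unchanged. Descend behind the lip and push forward.

Call:
carry_out --claw '[6,6,6,6,6,6]' --delta_pos '[[0,0,2],[0,0,2],[0,0,1.5],[0,0,1],[0,0,0.5],[0,0,0]]' --angular '[[0,0,0],[0,0,0],[0,0,0],[0,0,0],[0,0,0],[0,0,0]]'

```text
clock: 17.95
position: [0.6588, -0.037, 0.1053]
ee_rot: [-3.141, -0.062, 0.001]
force: [-0.3, 0.0, -0.0]
width: 0.653
gripper_force: 0.0
```

Call:
carry_out --claw '[6,6,6,6,6,6,6,6,6,6,6,6,6,6,6,6,6,6,6,6]' --delta_pos '[[-0.7,0,0],[-0.7,0,0],[-0.7,0,0],[-0.7,0,0],[-0.7,0,0],[-0.7,0,0],[-0.7,0,0],[-0.7,0,0],[-0.7,0,0],[-0.7,0,0],[-0.7,0,0],[-0.7,0,0],[-0.7,0,0],[-0.7,0,0],[-0.7,0,0],[-0.7,0,0],[-0.7,0,0],[-0.7,0,0],[-0.7,0,0],[0,0,0]]' --angular '[[0,0,0],[0,0,0],[0,0,0],[0,0,0],[0,0,0],[0,0,0],[0,0,0],[0,0,0],[0,0,0],[0,0,0],[0,0,0],[0,0,0],[0,0,0],[0,0,0],[0,0,0],[0,0,0],[0,0,0],[0,0,0],[0,0,0],[0,0,0]]'

```text
clock: 19.95
position: [0.5252, -0.0424, 0.106]
ee_rot: [3.141, 0.062, -0.0]
force: [0.6, -0.0, -0.3]
width: 0.653
gripper_force: 0.7
```

Call:
carry_out --claw '[6,6,6,6,6,6,6,6]' --delta_pos '[[-0.5,0,0],[-0.5,0,0],[-0.4,0,0],[-0.4,0,0],[-0.4,0,0],[-0.4,0,0],[-0.3,0,0],[0,0,0]]' --angular '[[0,0,0],[0,0,0],[0,0,0],[0,0,0],[0,0,0],[0,0,0],[0,0,0],[0,0,0]]'

```text
clock: 20.75
position: [0.5038, -0.0429, 0.1078]
ee_rot: [-3.141, -0.065, -0.021]
force: [20.8, 0.2, -5.4]
width: 0.654
gripper_force: 10.4
```

At the front stop (21 N, where predicted). Back off rearwards, rise and check.

Call:
carry_out --claw '[6,6,6,6,6,6,6,6,6,6,6]' --delta_pos '[[0.8,0,0],[0.8,0,0],[0.4,0,-1],[0,0,-3],[0,0,-4],[-3,0,-3],[-4,0,0],[-4,0,0],[-4,0,0],[0,0,0],[0,0,0]]' --angular '[[0,0,0],[0,0,0],[0,0,0],[0,0,0],[0,0,0],[0,0,0],[0,0,0],[0,0,0],[0,0,0],[0,0,0],[0,0,0]]'

```text
clock: 21.85
position: [0.3663, -0.0487, 0.2162]
ee_rot: [3.141, 0.061, 0.0]
force: [-0.2, -0.7, 1.2]
width: 0.651
gripper_force: 0.0
```

Run:
```python
from h import *
p,y,M,o=pose(); print(o["clock"],p.round(4),o["force"].round(1))
im=arm.get_image("wrist"); save(im,"pics/w6.png")
for d in arm.place_of("cover_lip",im)[:1]: print(d["conf"],wplane(im,px(d["centre"]),.118).round(4))
```

```text
21.85 [ 0.3663 -0.0487  0.2162] [-0.2 -0.7  1.2]
0.74 [ 0.4903 -0.041   0.118 ]
```

View pics/w6.png

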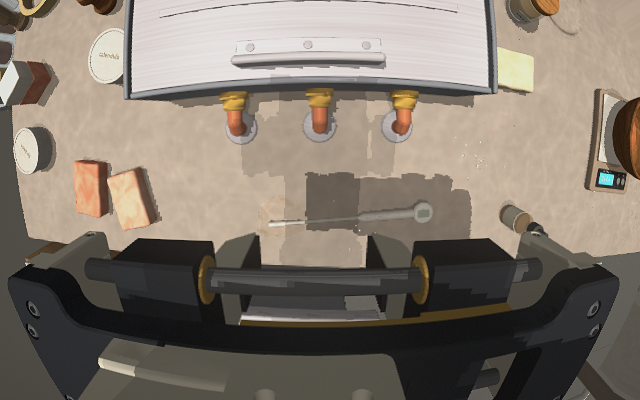

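The cover (lip at about (308,60)) lies flat against the front wall with no gap at rows 85–95, and nothing around it has moved. The robot is clear, so I'm handing in.

```bash
python3 -c "
from cell import arm
print(arm.sign_off())"
```

```text
the job is handed in; nothing more can be done
None
```

I pushed the cover back to its stop, pushed the tagged handle to its shut stop, pushed the cover closed against the front wall, and handed the job in at about 22 s with the arm clear; sign-off gave no verdict.

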